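# Cap the expansion tank at the vent position

## Task

The expansion tank has just been topped up. Take the small funnel out of its filler neck and stand it in the empty hole of the drip rack, then put the pressure cap with the bar grip on the neck, lugs through the notches, right down, and turn it 45 degrees clockwise, half way to locked, so that the air can bleed off; never let it go on to the lock click. Finish while still holding the cap there in the gripper, down on the neck, and leave the other things on the bench where they are.

Things in the scene. Friction and masses are not known exactly. Their poses are not given: they have to be found in the camera images.
- tank: White plastic coolant expansion tank, 110 x 180 x 80 mm, flat top 86 mm above the bench, strapped on a 200 x 220 mm aluminium plate fixed to the bench; a round pump (64 mm, top at 68 mm) stands beside it on the plate, to +x. Origin: bench level, 20 mm to +x of the tank's middle and 10 mm to -x of the plate's; z up.
- neck (a point): Centre of the rim of the tank's filler neck, 126 mm above the bench; axes as the tank's. Bore 32 mm; flange 49 mm across, 5 mm thick, with two notches about 14 mm wide at +x and -x of this point. A cap let down through the notches (0 degrees) turns clockwise only, seen from above, freely to about 60 degrees; the lock click comes at about 72, the locked stop at about 90. Vent position: 45.
- click_tongue (a point): Top of the upright spring tongue beside the neck, 37 mm from its axis, 72 degrees clockwise from the neck's +x, 1 mm below the rim. From about 60 degrees of turn it rubs on a pip of the cap; at about 72 degrees it snaps over it (about 0.2 N m): the lock click.
- cap: Black plastic pressure cap, loose, upright on the bench, 43 mm high, the same after half a turn. Origin: centre of its underside, z up. Pilot stack 29.6 mm across, 0 to 18 mm up, its foot tapering to 22 mm; skirt 60 mm across, 8 to 18 mm up; two 9 mm wide inward lugs at the skirt's lower edge, at +x and -x, with round pips outside over them (34.5 mm from the axis); top disc 18 to 21 mm up, with the grip bar on it.
- cap_bar (a point): Middle of the top of the cap's grip bar: 54 mm long along the cap's x, 14 mm wide, 22 mm high, 21 to 43 mm above the cap's origin. Cap fully down on the neck: its disc lies on the rim, the cap's origin 18 mm below the rim, the lugs 2 mm clear under the flange. Lugs standing on top of the flange leave it 10 mm higher.
- funnel: Small grey plastic funnel, loose, upright in the tank's neck, 84 mm long. Origin: centre of the stem's lower end, z along its axis. Stem 0 to 28 mm up (18 to 22 mm across); cone 28 to 54 mm, opening to 64 mm; above it a straight band, 64 mm across (62 to 66 to the touch), 30 mm high, wall 3 mm. Its cone rests in the neck, the origin 34 mm below the rim.
- funnel_rim (a point): Centre of the small funnel's open top, 84 mm above its origin.
- rack: Grey sheet-steel drip rack, fixed: a plate 250 mm (x) by 124 mm (y), 4 mm thick, top 65 mm above the bench, on end legs over a drip tray. Two round holes on its x axis: 36 mm at x = -62 mm (empty), 50 mm at x = +62 mm (the large funnel hangs there). Origin: bench level, under the middle.
- rack_hole (a point): Centre of the empty 36 mm hole, on the plate's upper face. The small funnel, seated, hangs by its cone with its origin about 37 mm below this point.
- big_funnel: Large grey funnel, 100 mm across, 95 mm long, in the rack's other hole, top at about 106 mm; stays. Origin: lower end of its stem.
- oil_cap: Black screw-type oil filler cap, round, 54 mm across, 28 mm high, no grip bar; stands loose on the bench; not needed, stays. Origin: centre of its underside.
- wrench: Steel spanner 180 mm long, lying flat, loose; stays. Origin: its middle.
- bulb_box: Small cardboard box, 50 x 75 x 45 mm, loose; stays.
- tape: Roll of tape, 90 mm across, 25 mm high, lying flat, loose; stays.
Not all that is in view belongs to the job. Leave any green, pink or yellow look-alike of the cap alone.

How it is judged (in metres and radians):
On the way, in this order (a step that is already met when the one before it is completed fails the run):
1. the small funnel hangs upright in the empty hole of the rack, let go (horizontal distance between funnel and rack_hole below 0.008 m and z of funnel in the frame of rack_hole below -0.031 m and angle between funnel's own z axis and vertical below 0.12 rad and contact force between the fingers and funnel below 0.05 N and linear speed of funnel below 0.02 m/s), for 0.2 s.
2. the cap is down on the neck with its lugs in the notches, not yet turned (z of cap in the frame of neck below -0.015 m and horizontal distance between cap and neck below 0.004 m and angle between the x axis of cap and the x axis of neck, either way round below 0.35 rad), for 0.05 s.
At the end, for the whole second after the job is handed in: Cap held (over 2 N), still, down on the neck (origin 15 mm or more below the rim, 4 mm of centre), turned clockwise 45 +-12 degrees; small funnel let go, upright in the rack's empty hole (8 mm of centre, origin 31 mm or more below the plate top) (all of step 1 and z of cap in the frame of neck below -0.015 m and horizontal distance between cap and neck below 0.004 m and angle between the x axis of cap and the x axis of neck, either way round between 0.576 and 0.995 rad and angle between cap's own z axis and vertical below 0.08 rad and contact force between the fingers and cap above 2 N and angular speed of cap below 0.1 rad/s and linear speed of cap below 0.02 m/s); the arm keeps its last pose, push and grip.
It fails at once if the cap is turned on past 66 degrees, into the lock click (z of cap in the frame of neck below -0.015 m and horizontal distance between cap and neck below 0.004 m and angle between the x axis of cap and the x axis of neck, either way round above 1.16 rad).
It fails at once if another thing on the bench is moved more than 30 mm (distance of any of oil_cap, big_funnel, wrench, bulb_box, tape from where it was at the start of the episode above 0.03 m).
It also fails if it takes over 56 s, if anything falls off the work surface, if the arm or the gripper's body presses on something with over 40 N, if the wrist force passes 120 N, or if a joint passes its speed limit or range.

## Robot

A 7-joint arm with a two-finger parallel gripper is mounted at the origin on the work surface. World frame = base frame: x ahead of the robot, y to its left, z up, the work surface at z = 0. Lengths are in m, angles in degrees, forces in N, time in s.
With the tool pointing down it reaches from about 0.425 to 0.875 m from the base axis. Payload 4.7 kg.
Tool frame: the origin (TCP) lies at the very end of the fingers, on their centre line; the grasp point (between the pads) lies env.hold_point_z behind it (env.hold_point_z is the distance from the TCP to the grasp point, in m); z points along the fingers, y is the line along which they close (so a half turn about z gives the same grasp; the last joint's range is limited). The gripper opens to 87 mm and grips with 3 to 60 N. Pads are 19 mm wide; open, the fingers measure 117 mm over their backs; the gripper's body (75 mm by 190 mm) begins 51 mm behind the grasp point.
Start: joints at [71.224, 18.392, -4.016, 83.108, 1.295, 78.541, -3.26], TCP at [0.218, -0.612, 0.223] pointing down, gripper open.
Joint ranges: [-163.93, 163.93], [-17.29, 119.83], [-79.2, 71.16], [3.27, 140.29], [-89.18, 269.18], [5.43, 117.66], [-154.24, 154.24]. Speed limits (degrees/s): [147.25, 147.25, 180, 180, 180, 180, 180].

## Interface

Orientations are given as [roll, pitch, yaw] about the fixed x, y, z axes, in that order (R = Rz(yaw) Ry(pitch) Rx(roll)).
In Python, from cell import env gives the robot as it stands.
- The arm moves only by the shell command python3 -m jog 'ROWS' [FORCE]. ROWS is JSON, a list of rows, each an object with "dp": the shift along the tool's x, y, z in cm, a list of three; "twist": the turn about the tool's z in degrees; "fingers": the opening, from 0 (shut) to 1 (fully open). A call has 1 to 8 rows; each row is the pose to reach, as a shift and turn from the pose commanded when the call began, along the tool's axes at that moment; what a row does not reach only later rows make up. A row lasts 1/8 s, in which the tool goes at most 62.5 mm and 10.7 degrees, less where a joint would pass 70% of its speed; a pose out of reach is approached as far as the arm can. A call with a gripper value outside its range is refused whole. The fingers move at their own pace and stop on an object; FORCE is the grip in N (left out, the last holds). Time passes only in rows, so rows that repeat a pose let the fingers close. It gives the time, the measured TCP pose, the force, the opening and the grip force at its end, in the units of the state.
- env.get_obs(): the state, without advancing time (a new reading comes with each control period).
- env.read_camera(name): name is "scene" or "top" or "wrist"; returns a dict with "pixels" (480x640x3 uint8, blue, green, red), "depth" (480x640 float32, m along the optical axis (not along the pixel's ray), 0 where there is no reading), "fx", "fy", "cx", "cy" (pixels), "rvec" (rotation vector, rad) and "tvec" (3), from world to camera coordinates, as OpenCV has them. Camera axes: x right, y down, z forward; pixel columns grow to the right and rows downward; lengths in m; the calibration is good to about 2 mm. A picture is of the moment at which its call begins.
- env.sign_off(): hands the job in; it is judged then, once.
The state is a dict: "time_s": time; "qpos": joint angles; "joint_velocities": joint speeds; "effort": joint torques, N m; "tool_pos": TCP position; "tool_rot": TCP orientation; "force": force on the tool from outside, world axes, zero at the start; "wrist_torque": the same for the moment, N m; "grip_width": finger opening in m; "grasp_force": force on a finger pad.
Only numpy, scipy, OpenCV 4.12 (cv2) and the standard library are available. Lean on these libraries where they do the work, as an engineer would, in place of code of your own. Each camera call takes 0.05 s, during which the arm holds its last target. There are 200 camera calls.

## Working session

There is one attempt and no reset: what is moved stays moved. The work goes in short steps, Python scripts to look and compute and a shell command to move; the robot and the scene stay as the last step left them, time stands still between calls to the robot, and variables do not carry over. Pictures are saved under pics/ and viewed, at most 10 in all, crops included, and the job is handed in when it is done.

```bash
ls; mkdir -p pics; python3 - <<'E'
from cell import env
import cv2,numpy as np
o=env.get_obs();print({k:np.round(v,3) for k,v in o.items()},env.hold_point_z)
for n in("top","scene"):
    c=env.read_camera(n);cv2.imwrite(f"pics/{n}0.png",c["pixels"]);np.savez(f"{n}0.npz",**c)
    R=cv2.Rodrigues(np.array(c["rvec"]))[0];print(n,c["fx"],c["cx"],-R.T@np.array(c["tvec"]).ravel(),R[2])
E
```

```text
pics
{'time_s': np.float64(0.0), 'qpos': array([71.223, 18.44 , -4.015, 83.176,  1.296, 78.54 , -3.26 ]), 'joint_velocities': array([ 0.141, -0.096, -0.036,  0.021,  0.077,  0.001,  0.016]), 'effort': array([-0.0000e+00, -4.9127e+01, -4.0400e-01, -3.1253e+01, -6.4000e-02,
        4.4000e-02,  0.0000e+00]), 'tool_pos': array([ 0.218, -0.612,  0.221]), 'tool_rot': array([-1.7989e+02,  7.0000e-03,  1.9586e+01]), 'force': array([ 0.186, -0.373,  0.065]), 'wrist_torque': array([ 0.044, -0.054, -0.05 ]), 'grasp_force': np.float64(0.0), 'grip_width': np.float64(0.087)} 0.0187
top 489.4631757918118 314.8429181197471 [0.328108   0.05367893 1.18565344] [ 0.18387472 -0.00188122 -0.98294789]
scene 506.509630576886 325.07489366710354 [ 0.8295028  -0.51739964  0.99666671] [-0.28278372  0.53423168 -0.7966366 ]
```

View pics/top0.png

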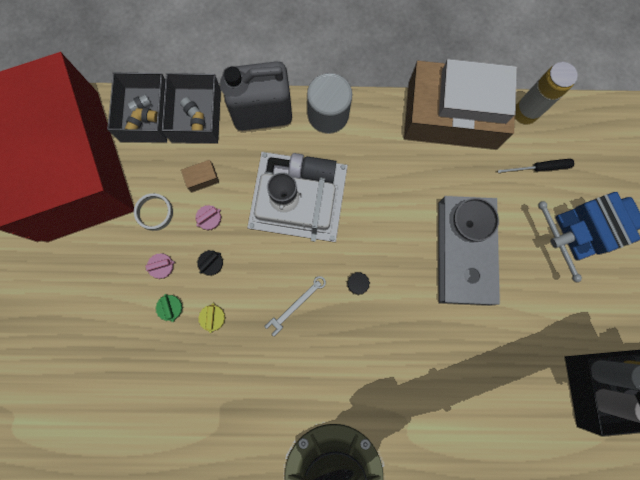

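View pics/scene0.png

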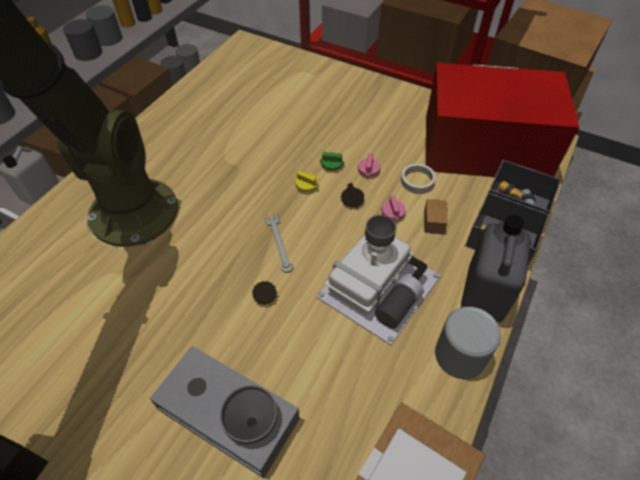

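The top view shows the small funnel in the neck at (283,188). The cap with the bar is at (210,263), and the round oil cap at (358,283). The rack's empty hole is at (473,276), with the big funnel at (475,220). The pump is up in the picture, which is world +x. The scene view agrees.

```bash
cat > h.py <<'E'
import cv2,numpy as np
from cell import env
def cam(n):
    c=env.read_camera(n); return c
def RT(c): return cv2.Rodrigues(np.array(c["rvec"],float))[0],np.array(c["tvec"],float).ravel()
def cloud(c):
    R,t=RT(c);v,u=np.mgrid[:480,:640];d=c["depth"].astype(float)
    P=np.stack([(u-c["cx"])/c["fx"]*d,(v-c["cy"])/c["fy"]*d,d],-1)
    return np.where(d[...,None]>0,(P-t)@R,np.nan)
def ray(c,uv,z):
    R,t=RT(c);uv=np.atleast_2d(np.asarray(uv,float))
    r=np.c_[(uv[:,0]-c["cx"])/c["fx"],(uv[:,1]-c["cy"])/c["fy"],np.ones(len(uv))]@R
    C=-R.T@t;return (C+r*((z-C[2])/r[:,2])[:,None])[:,:2]
def circ(p):
    p=np.asarray(p,float);a=np.linalg.lstsq(np.c_[2*p,np.ones(len(p))],(p**2).sum(1),rcond=None)[0]
    return a[:2],np.sqrt(a[2]+a[:2]@a[:2])
def big(m,near=None):
    cs=cv2.findContours(m.astype(np.uint8),cv2.RETR_EXTERNAL,cv2.CHAIN_APPROX_NONE)[0]
    if near is not None: cs=[k for k in cs if cv2.contourArea(k)>15]; k=min(cs,key=lambda k:np.hypot(*(k[:,0].mean(0)-near)))
    else: k=max(cs,key=cv2.contourArea)
    return k[:,0]
def rect(p):
    r=cv2.minAreaRect((np.asarray(p)*1000).astype(np.float32));return np.round(r[0],1),np.round(r[1],1),round(r[2],1)
def inv(c,P):
    return cv2.projectPoints(np.atleast_2d(P).astype(float),np.array(c["rvec"],float),np.array(c["tvec"],float),np.array([[c["fx"],0,c["cx"]],[0,c["fy"],c["cy"]],[0,0,1]]),None)[0][:,0]
E
python3 - <<'E'
from h import *
for n in("top","scene"):
    c=dict(np.load(n+"0.npz"));W=cloud(c);g=c["pixels"].astype(int);x,y,z=np.moveaxis(W,-1,0);print(n)
    fp={"top":(283,188),"scene":(380,230)}[n];ro={"top":(470,250),"scene":(230,410)}[n]
    near=lambda p,r:np.hypot(*(np.mgrid[:480,:640][::-1]-np.array(p)[:,None,None]))<r
    m=(z>.165)&(z<.19)&near(fp,30);k=big(m);p=ray(c,k,.176);print("funnel",circ(p),cv2.minEnclosingCircle((p*1000).astype(np.float32)))
    m=(abs(z-.065)<.012)&near(ro,100);k=big(m);p=ray(c,k,.065);print("rack",rect(p))
    m2=((z<.05)|(g.sum(2)<150))&near({"top":(473,276),"scene":(197,386)}[n],13);k=big(m2);p=ray(c,k,.065);print("hole",circ(p))
    cp={"top":(210,263),"scene":(352,197)}[n]
    m=(g.max(2)<75)&near(cp,20);k=big(m);p=ray(c,k,.02);print("cap",circ(p),k.min(0),k.max(0))
    m=(z>.036)&(z<.05)&near(cp,18)
    if m.sum()>10: k=big(m);p=ray(c,k,.043);print("bar",rect(p))
    m=(abs(z-.086)<.006)&near(fp,70);k=big(m);p=ray(c,k,.086);print("tank",rect(p))
    m=(g.max(2)-g.min(2)<25)&(z<.1)&near(fp,85)&(g.max(2)>100);k=big(m);p=ray(c,k,.005);print("plate",rect(p))
E
```

```text
top
funnel (array([0.62261728, 0.12470935]), np.float64(0.03181027723510377)) ((622.9078369140625, 124.4206314086914), 33.409000396728516)
rack (array([ 512.6, -310.3]), array([125.8, 250.9]), 88.5)
hole (array([ 0.45061307, -0.30859518]), np.float64(0.01659217737837438))
cap (array([0.47912009, 0.30212302]), np.float64(0.029195253479811806)) [198 250] [222 275]
bar (array([478.1, 302.9]), array([13.6, 52.4]), 47.2)
tank (array([621. ,  99.7]), array([176. , 120.7]), 81.0)
plate (array([652.7,  95.4]), array([221.3, 217.8]), 81.8)
scene
funnel (array([0.62361981, 0.11821004]), np.float64(0.03369991543836732)) ((623.2081298828125, 117.82760620117188), 36.542972564697266)
rack (array([ 512.4, -315.5]), array([125.8, 254.1]), 88.2)
hole (array([ 0.44943394, -0.31325645]), np.float64(0.016572621771626665))
cap (array([0.47633918, 0.29795859]), np.float64(0.03288156023029544)) [342 184] [363 207]
bar (array([478.9, 297.8]), array([14.6, 60.9]), 46.9)
tank (array([617.2,  93.2]), array([177.2, 121.5]), 83.0)
plate (array([600.9, 122.4]), array([237.7, 138.8]), 82.2)
```

```bash
cat >> h.py <<'E'
def delta(P,yaw=None):
    o=env.get_obs();from scipy.spatial.transform import Rotation as Ro
    R=Ro.from_euler("xyz",o["tool_rot"],degrees=True).as_matrix()
    print("tool",np.round(o["tool_pos"],4),np.round(o["tool_rot"],2),"dp cm",np.round(R.T@(np.array(P)-o["tool_pos"])*100,2),"twist",None if yaw is None else round((o["tool_rot"][2]-yaw+180)%360-180,1),"t",o["time_s"])
E
python3 -m jog '[{"dp":[4,-2.6,-1],"twist":0,"fingers":1},{"dp":[9,-5.5,-3],"twist":0,"fingers":1},{"dp":[14,-9,-5],"twist":0,"fingers":1},{"dp":[19,-12,-8],"twist":0,"fingers":1},{"dp":[24,-15.5,-10],"twist":0,"fingers":1},{"dp":[28,-18,-10],"twist":0,"fingers":1},{"dp":[28,-18,-10],"twist":0,"fingers":1},{"dp":[28,-18,-10],"twist":0,"fingers":1}]'
python3 - <<'E'
from h import *
c=cam("wrist");np.savez("w1.npz",**c);cv2.imwrite("pics/w1.png",c["pixels"]);R,t=RT(c);print(-R.T@t,R[2]);delta([.4506,-.31,.3])
E
```

```text
time_s: 1.1
tool_pos: [0.4207, -0.3494, 0.3221]
tool_rot: [-180.0, 0.1, 19.6]
force: [-1.0, -0.6, -0.6]
grip_width: 0.0868
grasp_force: 0.0
[ 0.48340575 -0.32773785  0.48311782] [-0.23299165 -0.08253684 -0.96896985]
tool [ 0.4202 -0.3501  0.322 ] [-1.7998e+02  7.0000e-02  1.9470e+01] dp cm [ 4.21 -2.77  2.19] twist None t 1.15
```

View pics/w1.png

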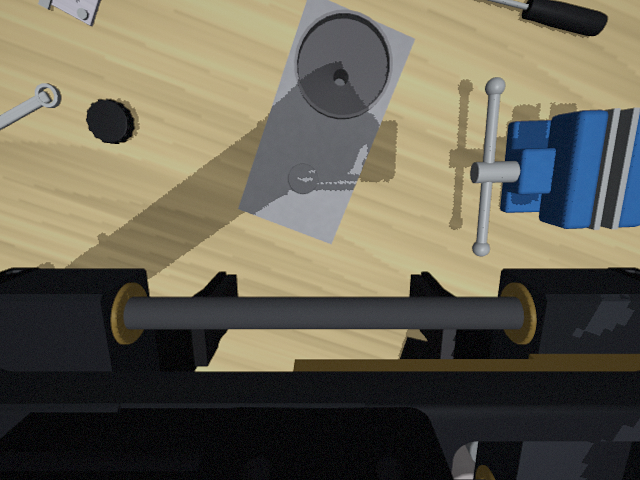

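The wrist view shows the empty hole at about (302,179) and the big funnel at (342,65), with the fingers below them.

```bash
python3 - <<'E'
from h import *
c=dict(np.load("w1.npz"));W=cloud(c);z=W[...,2];v,u=np.mgrid[:480,:640]
m=(z<.055)&(np.hypot(u-302,v-179)<25);k=big(m);print(m.sum(),circ(ray(c,k,.065)),k.mean(0))
m=(abs(z-.065)<.01)&(u>230)&(u<420)&(v<250);print("platez",np.nanmedian(z[m]))
m=(abs(z-.100)<.02)&(np.hypot(u-342,v-65)<60);k=big(m);print("big",circ(ray(c,k,.106)))
delta([.6226,.121,.32])
E
```

```text
686 (array([ 0.44975944, -0.31348138]), np.float64(0.017125054402468552)) [302.78313253 178.27710843]
platez 0.06398732041354159
big (array([ 0.57233622, -0.31711955]), np.float64(0.04939715088404916))
tool [ 0.4202 -0.3501  0.322 ] [-1.7998e+02  7.0000e-02  1.9470e+01] dp cm [ 34.79 -37.67   0.17] twist None t 1.15
```

```bash
python3 -m jog '[{"dp":[3,-4.7,0],"twist":0,"fingers":1},{"dp":[6.5,-9.4,0],"twist":0,"fingers":1},{"dp":[10,-14.2,0],"twist":0,"fingers":1},{"dp":[13.5,-19,0],"twist":0,"fingers":1},{"dp":[17,-24,0],"twist":0,"fingers":1},{"dp":[20.5,-29,0],"twist":0,"fingers":1},{"dp":[24,-34,0],"twist":0,"fingers":1},{"dp":[26.5,-37.5,0],"twist":0,"fingers":1}]'
python3 -m jog '[{"dp":[0,0,0],"twist":0,"fingers":1},{"dp":[0,0,0],"twist":0,"fingers":1}]'
python3 - <<'E'
from h import *
c=cam("wrist");np.savez("w2.npz",**c);cv2.imwrite("pics/w2.png",c["pixels"])
W=cloud(c);z=W[...,2];q=inv(c,[.623,.12,.176])[0];print(q);v,u=np.mgrid[:480,:640]
m=(abs(z-.176)<.015)&(np.hypot(u-q[0],v-q[1])<90);k=big(m);p=ray(c,k,.176);print(circ(p),np.nanpercentile(z[m],[50,95]))
delta([*circ(p)[0],.15])
E
```

```text
time_s: 2.15
tool_pos: [0.5457, 0.0941, 0.3222]
tool_rot: [-180.0, 0.0, 19.5]
force: [-0.8, -1.0, -1.2]
grip_width: 0.0871
grasp_force: 0.0
time_s: 2.4
tool_pos: [0.5455, 0.0907, 0.3219]
tool_rot: [180.0, 0.1, 19.4]
force: [0.4, 0.1, -0.5]
grip_width: 0.0868
grasp_force: 0.0
[320.30383421 135.54605224]
(array([0.62238254, 0.1217179 ]), np.float64(0.031298983214262346)) [0.1739375  0.17536815]
tool [0.5455 0.0903 0.3221] [1.7995e+02 7.0000e-02 1.9350e+01] dp cm [ 8.31 -0.43 17.2 ] twist None t 2.45
```

View pics/w2.png

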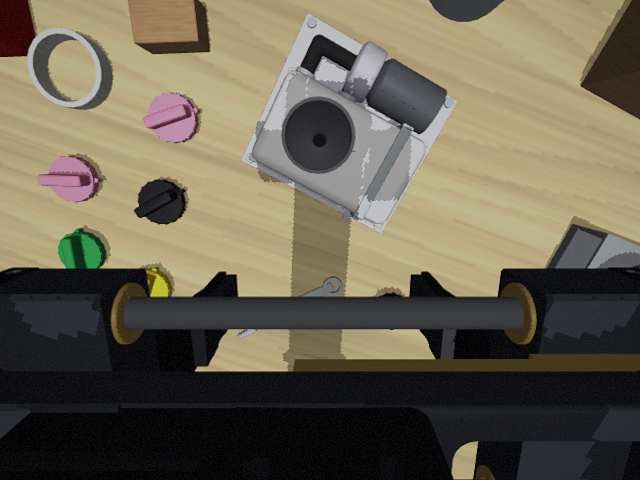

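The wrist view shows the funnel at (320,135) and the cap at (160,201). Its bar is clearly visible.

```bash
python3 -m jog '[{"dp":[4,-0.2,4],"twist":0,"fingers":1},{"dp":[8.3,-0.4,8],"twist":0,"fingers":1},{"dp":[8.3,-0.4,11],"twist":0,"fingers":1},{"dp":[8.3,-0.4,12],"twist":0,"fingers":1},{"dp":[8.3,-0.4,14],"twist":0,"fingers":1},{"dp":[8.3,-0.4,16],"twist":0,"fingers":1},{"dp":[8.3,-0.4,17.2],"twist":0,"fingers":1},{"dp":[8.3,-0.4,17.2],"twist":0,"fingers":1}]' 15
python3 -m jog '[{"dp":[0,0,0],"twist":0,"fingers":0.6},{"dp":[0,0,0],"twist":0,"fingers":0.6},{"dp":[0,0,0],"twist":0,"fingers":0.6},{"dp":[0,0,0],"twist":0,"fingers":0.6},{"dp":[0,0,0],"twist":0,"fingers":0.6},{"dp":[0,0,0],"twist":0,"fingers":0.6}]' 15
```

```text
time_s: 3.45
tool_pos: [0.6215, 0.1244, 0.1496]
tool_rot: [180.0, 0.1, 19.6]
force: [0.0, -0.4, 0.7]
grip_width: 0.087
grasp_force: 0.0
time_s: 4.2
tool_pos: [0.6231, 0.1236, 0.1513]
tool_rot: [179.9, -0.1, 19.5]
force: [1.9, -5.1, 4.2]
grip_width: 0.0637
grasp_force: 15.0
```

```bash
python3 -m jog '[{"dp":[0,0,-1],"twist":0,"fingers":0.6},{"dp":[0,0,-3],"twist":0,"fingers":0.6},{"dp":[0,0,-5.5],"twist":0,"fingers":0.6},{"dp":[0,0,-8],"twist":0,"fingers":0.6},{"dp":[0,0,-10],"twist":0,"fingers":0.6},{"dp":[0,0,-10],"twist":0,"fingers":0.6},{"dp":[0,0,-10],"twist":0,"fingers":0.6}]'
python3 - <<'E'
from h import *
c=cam("wrist");np.savez("w3.npz",**c);cv2.imwrite("pics/w3.png",c["pixels"])
t=cam("top");np.savez("t3.npz",**t)
o=env.get_obs();W=cloud(t);z=W[...,2];q=inv(t,[*o["tool_pos"][:2],.27])[0];v,u=np.mgrid[:480,:640]
print(o["grip_width"],o["grasp_force"]);delta([.45,-.313,.25])
E
```

```text
time_s: 5.08
tool_pos: [0.6216, 0.1248, 0.2496]
tool_rot: [-180.0, 0.1, 19.6]
force: [0.1, -0.7, -1.3]
grip_width: 0.0638
grasp_force: 15.0
0.06383412565038675 14.999938964137982
tool [0.6215 0.1245 0.2492] [-1.7998e+02  1.3000e-01  1.9580e+01] dp cm [-3.082e+01  3.547e+01 -2.000e-02] twist None t 5.175
```

View pics/w3.png

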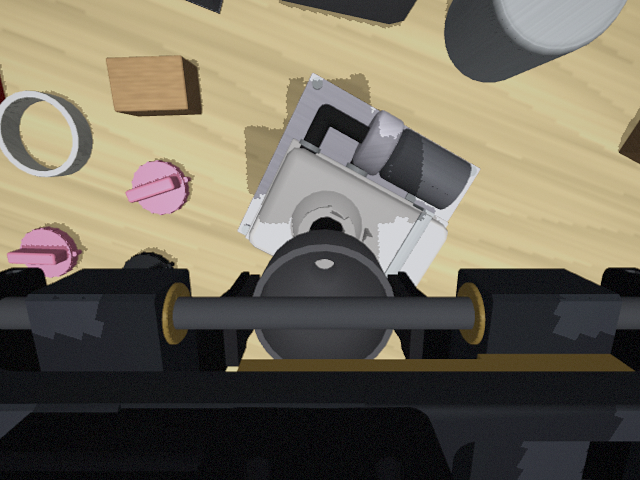

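The funnel is held upright. The top of its rim arc is at (322,231), with its sides at about (252,300) and (394,300).

```bash
python3 - <<'E'
from h import *
c=dict(np.load("w3.npz"));W=cloud(c);z=W[...,2];v,u=np.mgrid[:480,:640]
m=(abs(z-.273)<.012)&(u>245)&(u<400)&(v>220)&(v<295);k=big(m);zz=np.nanpercentile(z[m],[10,50,90]);print(zz,k.min(0),k.max(0))
# outer arc: top-most pixel per column
pts=[(x,np.where(m[:,x])[0].min()) for x in range(258,390) if m[:,x].any()]
pts=[p for p in pts if p[1]<285]
p=ray(c,pts,.2755);a,r=circ(p);print(a,r)
from scipy.optimize import least_squares
s=least_squares(lambda q:np.hypot(*(p-q).T)-.032,a,loss="soft_l1",f_scale=.001).x;print("centre r=32",s)
d=s-np.array([.6215,.1245]);print(d);delta([.45-d[0],-.313-d[1],.25])
E
```

```text
[0.26390318 0.27176648 0.27293459] [246 237] [399 294]
[0.62636091 0.12579022] 0.028979941192760143
centre r=32 [0.62312353 0.12462654]
[0.00162353 0.00012654]
tool [0.6215 0.1245 0.2492] [-1.7998e+02  1.3000e-01  1.9580e+01] dp cm [-3.098e+01  3.543e+01 -2.000e-02] twist None t 5.175
```

```bash
python3 -m jog '[{"dp":[-3,3.4,0],"twist":0,"fingers":0.6},{"dp":[-7,8,0],"twist":0,"fingers":0.6},{"dp":[-11,12.6,0],"twist":0,"fingers":0.6},{"dp":[-15,17.2,0],"twist":0,"fingers":0.6},{"dp":[-19,21.8,0],"twist":0,"fingers":0.6},{"dp":[-23,26.4,0],"twist":0,"fingers":0.6},{"dp":[-27,31,0],"twist":0,"fingers":0.6},{"dp":[-30.9,35.4,0],"twist":0,"fingers":0.6}]'
python3 -m jog '[{"dp":[0,0,0],"twist":0,"fingers":0.6},{"dp":[0,0,3],"twist":0,"fingers":0.6},{"dp":[0,0,6],"twist":0,"fingers":0.6},{"dp":[0,0,8],"twist":0,"fingers":0.6},{"dp":[0,0,9],"twist":0,"fingers":0.6},{"dp":[0,0,9],"twist":0,"fingers":0.6}]'
python3 - <<'E'
from h import *
c=cam("top");np.savez("t4.npz",**c);cv2.imwrite("pics/t4.png",cv2.resize(c["pixels"][180:330,400:560],None,fx=4,fy=4))
delta([.4484,-.3131,.086])
E
```

```text
time_s: 6.18
tool_pos: [0.4482, -0.314, 0.2498]
tool_rot: [-180.0, 0.0, 19.6]
force: [0.5, -0.3, -0.6]
grip_width: 0.0638
grasp_force: 15.0
time_s: 6.92
tool_pos: [0.4495, -0.3116, 0.1599]
tool_rot: [-179.9, 0.0, 19.6]
force: [0.2, 0.5, -1.2]
grip_width: 0.0637
grasp_force: 15.0
tool [ 0.45   -0.312   0.1608] [-1.800e+02 -1.000e-02  1.961e+01] dp cm [-0.19  0.05  7.48] twist None t 6.975
```

```bash
python3 -m jog '[{"dp":[-0.1,0,2],"twist":0,"fingers":0.6},{"dp":[-0.1,0,4],"twist":0,"fingers":0.6},{"dp":[-0.1,0,5.5],"twist":0,"fingers":0.6},{"dp":[-0.1,0,6.5],"twist":0,"fingers":0.6},{"dp":[-0.1,0,7],"twist":0,"fingers":0.6},{"dp":[-0.1,0,7.2],"twist":0,"fingers":0.6},{"dp":[-0.1,0,7.2],"twist":0,"fingers":0.6}]'
python3 - <<'E'
from h import *
delta([.4484,-.3131,.086]);print(env.get_obs()["force"])
E
```

```text
time_s: 7.85
tool_pos: [0.4492, -0.3128, 0.0891]
tool_rot: [180.0, -0.0, 19.6]
force: [1.6, 0.6, 0.0]
grip_width: 0.064
grasp_force: 15.0
tool [ 0.4492 -0.3128  0.0891] [ 1.7995e+02 -3.0000e-02  1.9590e+01] dp cm [-0.08 -0.    0.31] twist None t 7.85
[1.55602731 0.56307364 0.02195923]
```

```bash
python3 -m jog '[{"dp":[0,0,0.2],"twist":0,"fingers":0.6},{"dp":[0,0,0.35],"twist":0,"fingers":0.6},{"dp":[0,0,0.35],"twist":0,"fingers":0.6}]'
python3 -m jog '[{"dp":[0,0,0],"twist":0,"fingers":0.8},{"dp":[0,0,0],"twist":0,"fingers":1},{"dp":[0,0,0],"twist":0,"fingers":1},{"dp":[0,0,0],"twist":0,"fingers":1},{"dp":[0,0,-1.5],"twist":0,"fingers":1},{"dp":[0,0,-4],"twist":0,"fingers":1},{"dp":[0,0,-8],"twist":0,"fingers":1},{"dp":[0,0,-14],"twist":0,"fingers":1}]'
python3 - <<'E'
from h import *
for n in("top","scene"):
    c=cam(n);W=cloud(c);z=W[...,2];q=inv(c,[.45,-.313,.112])[0];v,u=np.mgrid[:480,:640]
    m=(abs(z-.112)<.013)&(np.hypot(u-q[0],v-q[1])<24)
    if m.sum()>30:
        k=big(m);print(n,m.sum(),circ(ray(c,k,.112)),np.nanpercentile(z[m],[50,95]))
    cv2.imwrite(f"pics/{n}5.png",c["pixels"])
delta([.478,.30,.25],137)
E
```

```text
time_s: 8.22
tool_pos: [0.4505, -0.3123, 0.0874]
tool_rot: [179.9, -0.1, 19.6]
force: [-0.8, 4.3, 10.3]
grip_width: 0.0635
grasp_force: 15.0
time_s: 9.22
tool_pos: [0.4478, -0.3121, 0.226]
tool_rot: [-179.9, 0.1, 19.6]
force: [0.5, -1.0, -0.7]
grip_width: 0.0867
grasp_force: 0.0
top 58 (array([ 0.44551306, -0.29341456]), np.float64(0.01911617876727708)) [0.10792112 0.11287099]
scene 418 (array([ 0.45208263, -0.31363487]), np.float64(0.03320424109705714)) [0.11099751 0.11545736]
tool [ 0.4525 -0.3146  0.2335] [179.33  -0.42  19.6 ] dp cm [ 23.03 -57.03  -2.15] twist -117.4 t 9.325
```

```bash
python3 -m jog '[{"dp":[2,-4,-2],"twist":-10,"fingers":1},{"dp":[5,-9.5,-3],"twist":-20,"fingers":1},{"dp":[8,-15,-3],"twist":-30,"fingers":1},{"dp":[11,-20.5,-3],"twist":-40,"fingers":1},{"dp":[14,-26,-3],"twist":-50,"fingers":1},{"dp":[17,-32,-3],"twist":-60,"fingers":1},{"dp":[20,-37.5,-3],"twist":-70,"fingers":1},{"dp":[23,-43,-3],"twist":-80,"fingers":1}]'
python3 - <<'E'
from h import *
delta([.536,.245,.25],137)
E
```

```text
time_s: 10.32
tool_pos: [0.5206, 0.1651, 0.2561]
tool_rot: [179.9, 0.1, 99.9]
force: [1.2, 1.2, -0.3]
grip_width: 0.0871
grasp_force: 0.0
tool [0.5206 0.1651 0.2561] [1.7988e+02 7.0000e-02 9.9870e+01] dp cm [7.61 2.89 0.6 ] twist -37.1 t 10.325
```

View pics/scene5.png

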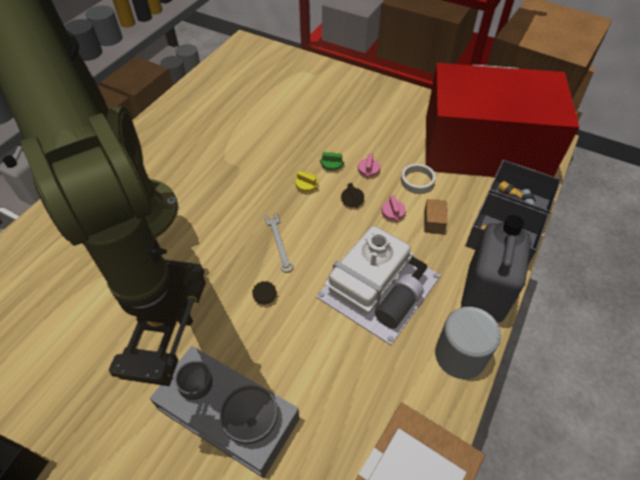

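The small funnel now hangs in the rack hole at (193,378), and the neck is free at (378,242).

```bash
python3 -m jog '[{"dp":[2.5,1,0.5],"twist":-10,"fingers":1},{"dp":[5,2,0.5],"twist":-20,"fingers":1},{"dp":[7.5,3,0.5],"twist":-30,"fingers":1},{"dp":[7.5,3,0.5],"twist":-37,"fingers":1},{"dp":[7.5,3,0.5],"twist":-37,"fingers":1},{"dp":[7.5,3,0.5],"twist":-37,"fingers":1}]'
python3 - <<'E'
from h import *
c=cam("wrist");np.savez("w6.npz",**c);cv2.imwrite("pics/w6.png",c["pixels"]);g=c["pixels"].astype(int)
W=cloud(c);z=W[...,2];q=inv(c,[.478,.30,.03])[0];print(q);v,u=np.mgrid[:480,:640]
nr=np.hypot(u-q[0],v-q[1])<60
m=(z>.033)&(z<.055)&nr&(v<260);k=big(m);p=ray(c,k,.043);print("bar",rect(p),k.min(0),k.max(0),np.nanmedian(z[m]))
m=(z>.012)&(z<.055)&nr&(v<260);k=big(m);print("cap",circ(ray(c,k,.021)))
# neck via top+scene
for n in("top","scene"):
    t=cam(n);np.savez(n+"6.npz",**t);Z=cloud(t)[...,2];qq=inv(t,[.6225,.121,.126])[0];m=(abs(Z-.126)<.008)&(np.hypot(u-qq[0],v-qq[1])<22)
    if m.sum()>30: k=big(m);p=ray(t,k,.126);print(n,"neck",m.sum(),circ(p),cv2.minEnclosingCircle((p*1000).astype(np.float32)))
delta([.478,.30,.25],137)
E
```

```text
time_s: 11.08
tool_pos: [0.5376, 0.2417, 0.2503]
tool_rot: [-180.0, 0.0, 136.4]
force: [0.1, -0.0, 0.9]
grip_width: 0.0869
grasp_force: 0.0
[325.05832244 139.5959378 ]
bar (array([476.5, 300.6]), array([13.3, 53.2]), 46.7) [318 110] [331 164] 0.0415882135716575
cap (array([0.47660138, 0.30107415]), np.float64(0.029653594573803486))
top neck 233 (array([0.62366641, 0.12511146]), np.float64(0.023106826241346)) ((623.1701049804688, 125.4186019897461), 25.482627868652344)
scene neck 269 (array([0.62295891, 0.12108084]), np.float64(0.024120368199692904)) ((620.9122924804688, 120.637451171875), 26.879945755004883)
tool [0.5376 0.2417 0.2502] [-1.7999e+02  4.0000e-02  1.3648e+02] dp cm [8.33 0.12 0.01] twist -0.5 t 11.225
```

View pics/w6.png

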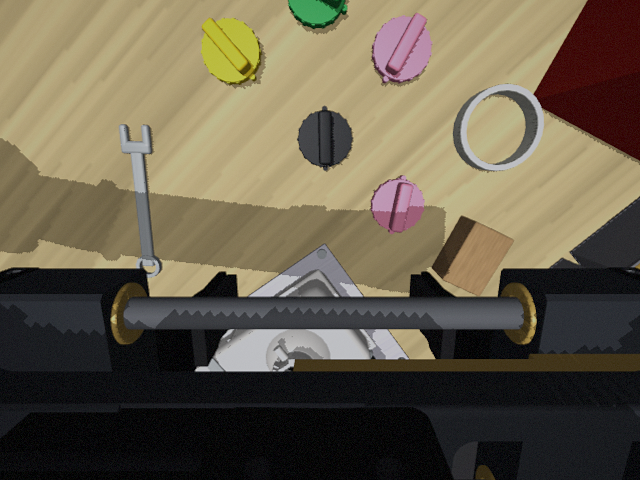

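The cap bar is at (325,137), vertical in the wrist picture, so it lines up with the tool's x. The nearest pink look-alike, at (398,205), clears the fingers.

```bash
python3 -m jog '[{"dp":[3,0,3],"twist":0,"fingers":1},{"dp":[6.5,0.1,7],"twist":0,"fingers":1},{"dp":[8.5,0.1,12],"twist":0,"fingers":1},{"dp":[8.5,0.1,16],"twist":0,"fingers":1},{"dp":[8.5,0.1,19],"twist":0,"fingers":1},{"dp":[8.5,0.1,21],"twist":0,"fingers":1},{"dp":[8.5,0.1,21.6],"twist":0,"fingers":1},{"dp":[8.5,0.1,21.6],"twist":0,"fingers":1}]'
python3 - <<'E'
from h import *
delta([.4766,.3008,.0245],136.7)
E
```

```text
time_s: 12.22
tool_pos: [0.4768, 0.3017, 0.0345]
tool_rot: [180.0, 0.0, 136.6]
force: [-0.3, 0.3, -0.0]
grip_width: 0.087
grasp_force: 0.0
tool [0.4768 0.3017 0.0345] [1.7996e+02 1.0000e-02 1.3656e+02] dp cm [-0.05 -0.08  1.  ] twist -0.1 t 12.225
```

```bash
python3 -m jog '[{"dp":[0,-0.05,0.5],"twist":0,"fingers":1},{"dp":[0,-0.05,1],"twist":0,"fingers":0.7},{"dp":[0,-0.05,1],"twist":0,"fingers":0.4},{"dp":[0,-0.05,1],"twist":0,"fingers":0.1},{"dp":[0,-0.05,1],"twist":0,"fingers":0.05},{"dp":[0,-0.05,1],"twist":0,"fingers":0.05},{"dp":[0,-0.05,1],"twist":0,"fingers":0.05},{"dp":[0,-0.05,1],"twist":0,"fingers":0.05}]' 30
python3 -m jog '[{"dp":[0,0,0],"twist":0,"fingers":0.05},{"dp":[0,0,0],"twist":0,"fingers":0.05}]'
```

```text
time_s: 13.22
tool_pos: [0.476, 0.301, 0.024]
tool_rot: [-180.0, 0.0, 136.6]
force: [0.4, -0.7, 0.5]
grip_width: 0.0251
grasp_force: 0.0
time_s: 13.48
tool_pos: [0.476, 0.301, 0.0239]
tool_rot: [-180.0, 0.0, 136.6]
force: [0.4, -0.7, -0.6]
grip_width: 0.0136
grasp_force: 30.0
```

```bash
python3 -m jog '[{"dp":[0,0,-3],"twist":0,"fingers":0.05},{"dp":[0,0,-8],"twist":0,"fingers":0.05},{"dp":[0,0,-14],"twist":0,"fingers":0.05},{"dp":[-1,0,-19],"twist":0,"fingers":0.05},{"dp":[-5,0.3,-22.6],"twist":-8,"fingers":0.05},{"dp":[-10,0.5,-22.6],"twist":-16,"fingers":0.05},{"dp":[-15.5,0.8,-22.6],"twist":-24,"fingers":0.05},{"dp":[-21,1.1,-22.6],"twist":-32,"fingers":0.05}]'
python3 - <<'E'
from h import *
delta([.70,.11,.25],172)
E
```

```text
time_s: 14.48
tool_pos: [0.6373, 0.1633, 0.2499]
tool_rot: [-180.0, 0.0, 168.8]
force: [0.4, 1.3, -0.7]
grip_width: 0.0138
grasp_force: 30.0
tool [0.6373 0.1633 0.2499] [-1.7997e+02  1.0000e-02  1.6884e+02] dp cm [-7.19 -4.02 -0.  ] twist -3.2 t 14.475
```

```bash
python3 -m jog '[{"dp":[-3.5,-2,0],"twist":-3,"fingers":0.05},{"dp":[-7.2,-4,0],"twist":-3,"fingers":0.05},{"dp":[-7.2,-4,0],"twist":-3,"fingers":0.05},{"dp":[-7.2,-4,0],"twist":-3,"fingers":0.05}]'
python3 - <<'E'
from h import *
v,u=np.mgrid[:480,:640]
c=cam("wrist");np.savez("w7.npz",**c);P=c["pixels"];z=cloud(c)[...,2];q=inv(c,[.623,.121,.126])[0];print(q)
m=(abs(z-.126)<.006)&(np.hypot(u-q[0],v-q[1])<75)&(v<250)
k=big(m);p=ray(c,k,.126);print("neck",circ(p),np.nanmedian(z[m]))
m=(abs(z-.086)<.006)&(v<270);k=big(m);print("tank",rect(ray(c,k,.086)))
x0=int(max(q[0]-100,0));y0=int(max(q[1]-75,0));cv2.imwrite("pics/w7.png",cv2.resize(P[y0:y0+150,x0:x0+200],None,fx=4,fy=4));print(x0,y0)
w=dict(np.load("w2.npz"));z=cloud(w)[...,2];m=(abs(z-.086)<.006)&(v<265);print("w2 tank",rect(ray(w,big(m),.086)))
t=dict(np.load("top6.npz"));z=cloud(t)[...,2];m=(abs(z-.086)<.006)&(np.hypot(u-290,v-200)<80);print("top6 tank",rect(ray(t,big(m),.086)))
delta([.623,.121,.2])
E
```

```text
time_s: 14.98
tool_pos: [0.6981, 0.1121, 0.2495]
tool_rot: [180.0, -0.1, 171.6]
force: [-0.6, 1.7, -1.5]
grip_width: 0.0139
grasp_force: 30.0
[321.47845715 145.25473602]
neck (array([0.62223524, 0.12223383]), np.float64(0.02318045375653759)) 0.12478244430683819
tank (array([618.6,  98.1]), array([171.4, 118.4]), 81.8)
221 70
w2 tank (array([618.9,  97.2]), array([172. , 119.2]), 81.9)
top6 tank (array([621.8,  99.7]), array([177.1, 120.7]), 80.0)
tool [0.6978 0.1128 0.2499] [ 1.7997e+02 -5.0000e-02  1.7170e+02] dp cm [ 7.52 -0.27  5.  ] twist None t 15.025
```

View pics/w7.png

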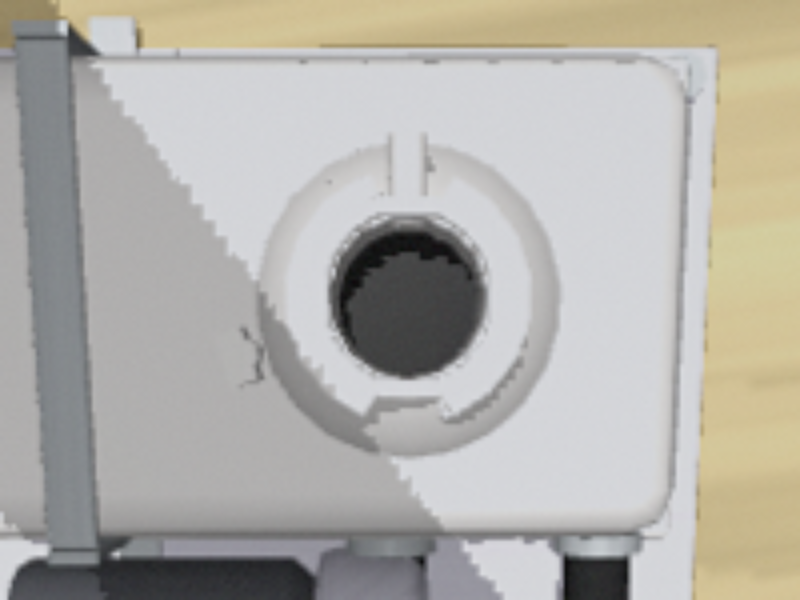

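The crop shows the notches at (408,165) and (407,405), with the bore centred at about (408,296). The notch axis lies along the tool's x, at yaw 171.7.

```bash
python3 - <<'E'
from h import *
c=dict(np.load("w7.npz"));g=cv2.cvtColor(c["pixels"],cv2.COLOR_BGR2GRAY);z=cloud(c)[...,2];v,u=np.mgrid[:480,:640];n=np.hypot(u-323,v-144)<24
for th in(120,150):
    k=big((g<th)&n);print(circ(ray(c,k,.126)),cv2.minEnclosingCircle((ray(c,k,.126)*1000).astype(np.float32)))
k=big((z<.118)&n);print("depth",circ(ray(c,k,.126)))
print("notches",ray(c,[(323,117),(322.8,171)],.126))
delta([.6222,.1215,.16],171.7)
E
```

```text
(array([0.6225046 , 0.12176409]), np.float64(0.014807092650178476)) ((622.3308715820312, 121.71046447753906), 15.458236694335938)
(array([0.62223097, 0.12198011]), np.float64(0.015236236046034596)) ((621.79541015625, 122.16593933105469), 16.048622131347656)
depth (array([0.62241306, 0.12213884]), np.float64(0.014977511674731275))
notches [[0.60205685 0.12531529]
 [0.6431262  0.1191025 ]]
tool [0.6978 0.1128 0.2499] [ 1.7997e+02 -5.0000e-02  1.7170e+02] dp cm [ 7.6  -0.24  9.  ] twist -0.0 t 15.025
```

```bash
python3 -m jog '[{"dp":[2.5,-0.1,2],"twist":0,"fingers":0.05},{"dp":[5.5,-0.2,4],"twist":0,"fingers":0.05},{"dp":[7.6,-0.2,6],"twist":0,"fingers":0.05},{"dp":[7.6,-0.2,8],"twist":0,"fingers":0.05},{"dp":[7.6,-0.2,8.7],"twist":0,"fingers":0.05},{"dp":[7.6,-0.2,8.7],"twist":0,"fingers":0.05}]'
python3 - <<'E'
from h import *
o=[]
for i in range(4):
    cam("top");o.append(env.get_obs()["tool_pos"])
print(np.round(o,4));delta([.6223,.1219,.132],171.7)
E
```

```text
time_s: 15.78
tool_pos: [0.6238, 0.1203, 0.1627]
tool_rot: [180.0, -0.0, 171.6]
force: [-0.2, 0.2, -1.6]
grip_width: 0.0142
grasp_force: 30.0
[[0.6241 0.1205 0.1633]
 [0.6242 0.1207 0.1636]
 [0.6242 0.1208 0.1637]
 [0.624  0.1208 0.1637]]
tool [0.624  0.1208 0.1637] [1.7995e+02 5.0000e-02 1.7158e+02] dp cm [0.19 0.08 3.17] twist -0.1 t 15.975
```

```bash
python3 -m jog '[{"dp":[0.15,0.05,0.7],"twist":0,"fingers":0.05},{"dp":[0.15,0.05,1.3],"twist":0,"fingers":0.05},{"dp":[0.15,0.05,1.6],"twist":0,"fingers":0.05},{"dp":[0.15,0.05,1.9],"twist":0,"fingers":0.05},{"dp":[0.15,0.05,1.9],"twist":0,"fingers":0.05}]'
python3 - <<'E'
from h import *
o=env.get_obs();print(o["force"],o["wrist_torque"]);delta([.6223,.1219,.132],171.7)
E
```

```text
time_s: 16.6
tool_pos: [0.6218, 0.1214, 0.1438]
tool_rot: [180.0, -0.0, 171.6]
force: [0.0, 0.8, -2.1]
grip_width: 0.0134
grasp_force: 30.0
[ 0.04443455  0.80845752 -2.12461935] [ 0.20194601 -0.11039512 -0.0542135 ]
tool [0.6218 0.1214 0.1438] [ 1.7998e+02 -1.0000e-02  1.7160e+02] dp cm [-0.04  0.06  1.18] twist -0.1 t 16.6
```

```bash
python3 -m jog '[{"dp":[0,0.03,0.3],"twist":0,"fingers":0.05},{"dp":[0,0.03,0.5],"twist":0,"fingers":0.05},{"dp":[0,0.03,0.5],"twist":0,"fingers":0.05}]'
python3 - <<'E'
from h import *
o=env.get_obs();print(o["force"],o["wrist_torque"]);delta([.6223,.1219,.132],171.7)
E
```

```text
time_s: 16.98
tool_pos: [0.6219, 0.1216, 0.1388]
tool_rot: [180.0, -0.0, 171.6]
force: [0.5, 0.0, -1.7]
grip_width: 0.0141
grasp_force: 30.0
[ 0.48310831  0.01845011 -1.71718554] [ 0.20673071 -0.17296482  0.03045299]
tool [0.6219 0.1216 0.1388] [ 1.7999e+02 -1.0000e-02  1.7159e+02] dp cm [-0.04  0.04  0.68] twist -0.1 t 16.975
```

Free, and already below the lugs-on-flange height. I'll go on down.

```bash
python3 -m jog '[{"dp":[0,0,0.3],"twist":0,"fingers":0.05},{"dp":[0,0,0.55],"twist":0,"fingers":0.05},{"dp":[0,0,0.75],"twist":0,"fingers":0.05},{"dp":[0,0,0.75],"twist":0,"fingers":0.05}]'
python3 - <<'E'
from h import *
o=env.get_obs();print(o["force"],o["wrist_torque"]);delta([.6223,.1219,.132],171.7)
E
```

```text
time_s: 17.48
tool_pos: [0.6219, 0.1216, 0.132]
tool_rot: [-180.0, 0.0, 171.6]
force: [-1.3, 0.5, 2.8]
grip_width: 0.0138
grasp_force: 30.0
[-1.30335014  0.51504302  2.75682067] [0.14157517 0.14347546 0.04736401]
tool [0.6219 0.1216 0.132 ] [-1.7999e+02  1.0000e-02  1.7159e+02] dp cm [-0.03  0.04 -0.  ] twist -0.1 t 17.475
```

```bash
python3 -m jog '[{"dp":[0,0,0.1],"twist":0,"fingers":0.05},{"dp":[0,0,0.1],"twist":0,"fingers":0.05},{"dp":[0,0,0.1],"twist":7,"fingers":0.05},{"dp":[0,0,0.1],"twist":14,"fingers":0.05},{"dp":[0,0,0.1],"twist":20,"fingers":0.05},{"dp":[0,0,0.1],"twist":20,"fingers":0.05}]'
python3 - <<'E'
from h import *
o=env.get_obs();print(o["force"],o["wrist_torque"]);delta([.6223,.1219,.132],126.7)
E
```

```text
time_s: 18.23
tool_pos: [0.6234, 0.1216, 0.132]
tool_rot: [179.9, 0.2, 151.6]
force: [1.2, -0.2, 6.2]
grip_width: 0.0136
grasp_force: 30.0
[ 1.24769221 -0.16710471  6.18384772] [ 0.10708942 -0.28306814 -0.00967129]
tool [0.6234 0.1216 0.132 ] [179.9    0.18 151.61] dp cm [ 0.11 -0.02 -0.  ] twist 24.9 t 18.225
```

```bash
python3 -m jog '[{"dp":[0,0,0],"twist":7,"fingers":0.05},{"dp":[0,0,0],"twist":14,"fingers":0.05},{"dp":[0,0,0],"twist":20,"fingers":0.05},{"dp":[0,0,0],"twist":25,"fingers":0.05},{"dp":[0,0,0],"twist":25,"fingers":0.05},{"dp":[0,0,0],"twist":25,"fingers":0.05},{"dp":[0,0,0],"twist":25,"fingers":0.05}]'
python3 - <<'E'
from h import *
o=env.get_obs();print(o["force"],o["wrist_torque"],o["grasp_force"]);delta([.6223,.1219,.132],126.7)
v,u=np.mgrid[:480,:640]
c=cam("scene");z=cloud(c)[...,2];q=inv(c,[.45,-.313,.112])[0];m=(abs(z-.112)<.013)&(np.hypot(u-q[0],v-q[1])<24);print("funnel",circ(ray(c,big(m),.112)))
q=inv(c,[.622,.121,.14])[0].astype(int);A=c["pixels"][q[1]-60:q[1]+60,q[0]-80:q[0]+80];B=c["pixels"][330:450,140:300]
cv2.imwrite("pics/end.png",cv2.resize(np.hstack([A,B]),None,fx=2.5,fy=2.5))
E
```

```text
time_s: 19.1
tool_pos: [0.6235, 0.1216, 0.132]
tool_rot: [179.8, 0.1, 126.7]
force: [1.9, 0.9, 4.6]
grip_width: 0.0136
grasp_force: 30.0
[1.91642276 0.9345633  4.62488414] [ 0.07393928 -0.41844285 -0.04233138] 30.001341998577118
tool [0.6235 0.1216 0.132 ] [1.7982e+02 1.1000e-01 1.2667e+02] dp cm [ 0.1  -0.08 -0.  ] twist -0.0 t 19.1
funnel (array([ 0.45197759, -0.31363581]), np.float64(0.033149951956208165))
```

View pics/end.png

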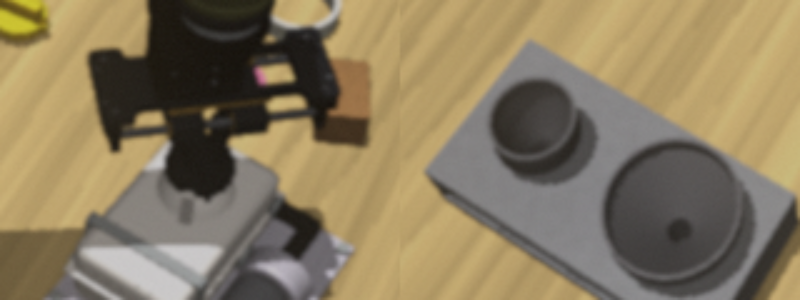

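The cap is down on the neck in the gripper, at (205,165) in the crop. The funnel sits upright in the rack, at (530,120).

```bash
python3 -c "
from cell import env
print(env.sign_off())"
```

```text
the job is handed in; nothing more can be done
None
```

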